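# Scan a medicine box with the trigger scanner

## Task

Book out the box of iron tablets: stand it upright on the worktop with its bar-code label squarely facing the scanner's window, centred on the window and about 8 cm away from it, and let go. Then squeeze the scanner's trigger all the way in against the grip for a moment and let it spring back out. Leave the box standing where it was scanned and do not disturb the other things.

Things in the scene. Friction and masses are not known exactly. Their poses are not given: they have to be found in the camera images.
- scanner: Pistol-shaped cordless bar-code scanner, grey with a black grip, clamped on its side in a low stand fixed to the worktop. Origin on the worktop under mid-head; z up; +y: the way it looks; the grip runs out of the head level along (-0.985,-0.174,0), 110 mm. Head: x -25..25, y -68..66, z 24..80 mm, clamp knob behind it to x 52; stand plate: x -50..66, y -70..80, 11 mm high.
- window (a point): Centre of the scanner's dark red window, 52 mm above the worktop. Same axes as the scanner: +y is the line of sight (level), x is sideways, z is up. The scanner reads a label some 4 to 14 cm away.
- grip_mid (a point): Fixed point at the grip beside the trigger's working end, half-way between the grip's back and the front of the squeezed-in trigger; 52 mm above the worktop, 40 mm beside the head; scanner axes. Squeeze line: (-0.174,0.985,0), trigger on the + side, grip's back 19 mm to the - side. Width along it 49 mm, 38 mm squeezed in. The grip is 28 mm high (z 38..66); free space beside and below it.
- trigger_pad (a point): Middle of the working end of the teal trigger's outer face (18 mm high, 50 mm long along the grip), 43 mm from its hinge; it moves with the trigger. The trigger's hinge is upright, at the end next to the head.
- trigger (a joint): Trigger angle in rad: 0 out at rest, 0.25 fully squeezed in (about 11 mm of travel at the pad). A spring returns it; it takes about 2 to 3 N at the pad to start and 5 to 6 N to hold fully in.
- box_centre (a point): Centre of the upright white and red folding carton of iron tablets: 24 mm (x) by 36 mm (y) by 81 mm tall (z); this point is 40 mm above its base. z up, -x looks out of the face that carries the white bar-code label. Rigid, about 60 g. It can be held across the 24 mm or the 36 mm.
- label_face (a point): Middle of the white label with black horizontal bars (31 x 56 mm) on the carton's -x face, 12 mm from the carton's centre.
- tube_centre (a point): Bystander: centre of an upright orange tablet tube with a white cap, 34 mm across, 146 mm tall; must stay where it is.
- swab_box: Bystander: white and blue carton, 52 x 60 x 57 mm, origin under its centre; must stay where it is.
- kidney_dish: Bystander: grey kidney-shaped dish, 92 x 194 x 36 mm, origin under its centre; must stay where it is.
- label_roll: Bystander: roll of white labels lying flat, 69 mm across, 30 mm high, origin under its centre; must stay where it is.
Mind the look-alikes: they are no part of the job. Leave any brown look-alike of the part that bears box_centre alone.

How it is judged:
By the outcome, as a careful person would: the job done as asked, in the order asked, and still so for the second after the job is handed in, with the robot touching nothing.
It also fails if it takes over 51 s, if anything falls off the work surface, if the arm or the gripper's body presses on something with over 40 N, if the wrist force passes 120 N, or if a joint passes its speed limit or range.

## Robot

A 7-joint arm with a two-finger parallel gripper is mounted at the origin on a cart in front of the work surface, level with it; the furniture and walls round the work are solid. World frame = base frame: x ahead of the robot, y to its left, z up, the work surface at z = 0. Lengths are in m, angles in rad, forces in N, time in s.
With the tool pointing down it reaches from about 0.425 to 1.025 m from the base axis. Payload 9.4 kg.
Tool frame: the origin (TCP) lies where the fingers leave the gripper's body, on its centre line; the fingertips stand 73 mm ahead of it and the grasp point (between the pads) lies 54 mm ahead of it; z points along the fingers, y is the direction in which the jaws open and shut (so a half turn about z gives the same grasp; the last joint's range is limited). The gripper opens to 85 mm and grips with 20 to 120 N. Pads are 22 mm wide; open, the fingers measure 114 mm over their backs; the gripper's body (76 mm by 85 mm) begins 54 mm behind the grasp point. The pads swing forward as they close: fully open they stand 13 mm farther back than shut.
Start: joints at [1.068, 0.599, -0.003, 1.599, 0.002, 0.943, -0.08], TCP at [0.299, -0.66, 0.304] pointing down, gripper open.
Joint ranges: [-2.57, 2.57], [-0.35, 1.97], [-1.29, 1.29], [0.11, 2.56], [-1.05, 4.19], [0.11, 1.86], [-2.63, 2.63]. Speed limits (rad/s): [2.22, 2.22, 3.01, 3.01, 3.14, 3.14, 3.14].

## Interface

Orientations are given as a 3x3 rotation matrix whose columns are the frame's x, y, z axes.
In Python, from station import arm gives the robot as it stands.
- The arm moves only by the tool arm_command, never from a script. Its argument "motion" is a list of rows, each an object with "dp": the shift along the tool's x, y, z in m, a list of three; "dr": the turn, a rotation vector about the tool's x, y, z in degrees, a list of three; "grip": the opening, from -1 (shut) to 1 (fully open). In form: [{"dp": [x, y, z], "dr": [rx, ry, rz], "grip": grip}, ...]. A call has 1 to 12 rows; each row is the pose to reach, as a shift and turn from the pose commanded when the call began, along the tool's axes at that moment; what a row does not reach only later rows make up. A row lasts 1/12 s, in which the tool goes at most 41.7 mm and 7.16 degrees, less where a joint would pass 70% of its speed; a pose out of reach is approached as far as the arm can. A call with a gripper value outside its range is refused whole. The fingers move at their own pace and stop on an object; "newtons" is the grip in N (left out, the last holds). Time passes only in rows, so rows that repeat a pose let the fingers close. It gives the time, the measured TCP pose, the force and the opening at its end, in the units of the state.
- arm.get_obs(): the state, without advancing time (a new reading comes with each control period).
- arm.get_image(name): name is "side" or "top" or "wrist"; returns (picture, depth): 400x640x3 uint8, red, green, blue; 400x640 float32, m along the optical axis (not along the pixel's ray), 0 where there is no reading.
- arm.camera_info(name): a dict with "intrinsics" (3x3 intrinsics, pixels), "R" (3x3) and "t" (3): a world point X has camera coordinates R X + t; the wrist camera has in their place "tool_from_camera" (4x4, takes a point from camera to tool coordinates, whose origin is the TCP and whose axes are the flange's). Camera axes: x right, y down, z forward; pixel columns grow to the right and rows downward; lengths in m; the calibration is good to about 2 mm. A picture is of the moment at which its call begins: read the wrist's pose just before it. camera_info takes no time and is no camera call.
- arm.hand_in(): hands the job in, once; it reports no verdict.
Trained networks look in the newest picture that a camera, given by its name, has taken for a name from the list of things; names that differ only in an ending like _2 or _b are one class to them, and where a whole thing is asked for, a point or a joint stands for the part that bears it (a point fixed in the world has none). Each returns a list of dicts, best first, with "p" (0 to 1); they miss things now and then, are a little off and sometimes report something else, mostly with a low value. They report only what shows in the picture. A call takes as long as a camera call. They do not tell look-alikes from the thing itself.
- arm.boxes_of(camera, query): "pixel" ([column, row] in pixels, amid what is visible of it).
- arm.cut_out(camera, query): "region" (400x640 bool, what is visible of it) and "pixel" ([column, row] in pixels, amid what is visible of it).
- arm.pinpoint(camera, query): "pixel" ([column, row] in pixels: a listed point, or the origin of a listed thing).
The state is a dict: "clock": time; "q": joint angles; "dq": joint speeds; "tau": joint torques, N m; "position": TCP position; "ee_rot": TCP orientation; "contact_force": force on the tool from outside, world axes, zero at the start; "moment": the same for the moment, N m; "grip_width": finger opening in m.
Only numpy, scipy, OpenCV 4.12 (cv2) and the standard library are available. Lean on these libraries where they do the work, as an engineer would, in place of code of your own. Each camera call takes 0.05 s, during which the arm holds its last target.

## Working session

There is one attempt and no reset: what is moved stays moved. The work goes in short steps, Python scripts to look and compute and a tool call to move; the robot and the scene stay as the last step left them, time stands still between calls to the robot, and variables do not carry over. Pictures are saved under pics/ and viewed, and the job is handed in when it is done.

Besides the shell and the picture viewer there is one more tool, called after "Request:" as a command line: name --argument value ..., lists and objects as JSON in quotes. arm_command: Moves the arm, as the interface text tells. Its arguments: {"type":"object","properties":{"motion":{"type":"array","items":{"type":"object","properties":{"dp":{"type":"array","items":{"type":"number"}},"dr":{"type":"array","items":{"type":"number"}},"grip":{"type":"number"}}}},"newtons":{"type":"number"}},"required":["motion"]}

```bash
ls; mkdir -p pics; cat > h.py <<'E'
import numpy as np, cv2
from station import arm
def snap(n,f):
    o=arm.get_obs(); im,d=arm.get_image(n); cv2.imwrite('pics/'+f+'.png',im[:,:,::-1]); np.save('pics/'+f+'.npy',d); return im,d,o
def cam(n,o=None):
    c=arm.camera_info(n); K=np.array(c['intrinsics'])
    if n=='wrist':
        T=np.eye(4);T[:3,:3]=o['ee_rot'];T[:3,3]=o['position'];W=T@np.array(c['tool_from_camera'])
    else:
        E=np.eye(4);E[:3,:3]=c['R'];E[:3,3]=c['t'];W=np.linalg.inv(E)
    return K,W
def ray(K,W,p):
    return W[:3,:3]@np.linalg.solve(K,[p[0],p[1],1.]),W[:3,3]
def atz(K,W,p,z):
    r,c=ray(K,W,p); return c+r*(z-c[2])/r[2]
def atd(K,W,p,d):
    r,c=ray(K,W,p); return c+r*d
def cloud(K,W,d):
    v,u=np.mgrid[:400,:640]; P=np.stack([u,v,np.ones_like(u)],-1)@np.linalg.inv(K).T*d[...,None]
    return P@W[:3,:3].T+W[:3,3]
E
python3 - <<'E'
from h import *
np.set_printoptions(precision=4,suppress=True)
for n in ['top','side']:
    im,d,o=snap(n,n+'0'); K,W=cam(n); print(n,W)
    for q in ['scanner','window','grip_mid','trigger_pad','box_centre','label_face','tube_centre','swab_box','kidney_dish','label_roll']:
        for r in arm.pinpoint(n,q)[:3]:
            p=r['pixel'];dd=d[int(p[1]),int(p[0])]
            z={'window':.052,'grip_mid':.052,'trigger_pad':.052,'box_centre':.04,'label_face':.04,'tube_centre':.073}.get(q,0)
            print(q,round(r['p'],2),np.round(p),atz(K,W,p,z),'surf',atd(K,W,p,dd))
print(o['clock'],o['position'],o['ee_rot'])
E
```

```text
pics
top [[-0.118  -0.8262  0.5509 -0.3544]
 [-0.993   0.1028 -0.0586  0.107 ]
 [-0.0082 -0.554  -0.8325  1.3556]
 [ 0.      0.      0.      1.    ]]
scanner 0.9 [358. 192.] [ 0.5666 -0.1152  0.    ] surf [ 0.5356 -0.1078  0.0456]
window 0.67 [337. 192.] [ 0.5387 -0.0411  0.052 ] surf [ 0.5518 -0.0433  0.0328]
grip_mid 0.95 [370. 200.] [ 0.4985 -0.1379  0.052 ] surf [ 0.5023 -0.139   0.0462]
trigger_pad 0.6 [364. 201.] [ 0.4953 -0.1163  0.052 ] surf [ 0.5227 -0.1235  0.01  ]
box_centre 0.76 [257. 239.] [0.41   0.2148 0.04  ] surf [0.3942 0.2125 0.0671]
box_centre 0.5 [234. 219.] [0.4874 0.2781 0.04  ] surf [0.467  0.2739 0.0719]
label_face 0.72 [237. 222.] [0.4747 0.2697 0.04  ] surf [0.4593 0.2667 0.0643]
label_face 0.64 [248. 242.] [0.4048 0.2417 0.04  ] surf [ 0.4283  0.2458 -0.0007]
tube_centre 0.55 [244. 183.] [0.5954 0.2406 0.073 ] surf [0.586  0.2393 0.0857]
swab_box 0.97 [190. 217.] [0.5395 0.4222 0.    ] surf [0.5203 0.4155 0.0291]
label_roll 0.75 [435. 202.] [ 0.4994 -0.3492  0.    ] surf [ 0.4783 -0.338   0.0334]
label_roll 0.19 [360. 193.] [ 0.5622 -0.1194  0.    ] surf [
[... 642 characters left out ...]
.3969 0.2156 0.0531]
box_centre 0.49 [284. 188.] [0.4627 0.2314 0.04  ] surf [0.4752 0.2578 0.0264]
label_face 0.67 [278. 182.] [0.4704 0.2951 0.04  ] surf [0.4585 0.2692 0.0528]
label_face 0.6 [274. 190.] [0.4215 0.2353 0.04  ] surf [0.4108 0.2112 0.0524]
tube_centre 0.58 [312. 172.] [0.6062 0.248  0.073 ] surf [0.6004 0.2378 0.078 ]
swab_box 0.63 [280. 174.] [ 0.5574  0.4594 -0.    ] surf [0.533  0.4074 0.0245]
kidney_dish 0.71 [354. 289.] [ 0.3681 -0.4102  0.    ] surf [ 0.366  -0.4131  0.0027]
label_roll 0.53 [378. 268.] [ 0.4885 -0.3612  0.    ] surf [ 0.479  -0.3729  0.0104]
0.55 [ 0.2994 -0.6603  0.3039] [[ 0.9107  0.413  -0.0001]
 [ 0.413  -0.9107 -0.    ]
 [-0.0001  0.     -1.    ]]
```

View images.

```bash
python3 - <<'E'
import cv2
a=cv2.imread('pics/top0.png');b=cv2.imread('pics/side0.png')
cv2.imwrite('pics/top0z.png',cv2.resize(a[140:290,160:480],None,fx=2.5,fy=2.5,interpolation=2))
cv2.imwrite('pics/side0z.png',cv2.resize(b[130:330,220:460],None,fx=3,fy=3,interpolation=2))
E
```

```text
(no output)
```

View pics/top0.png

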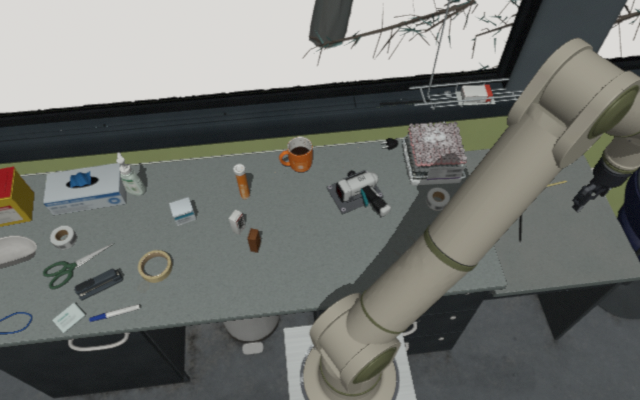

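View pics/top0z.png

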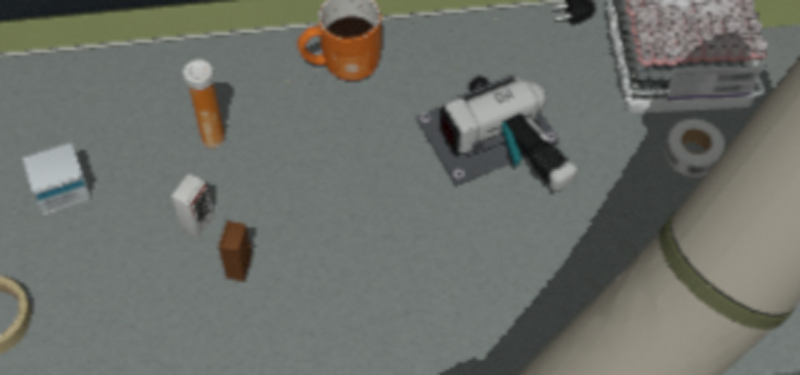

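View pics/side0z.png

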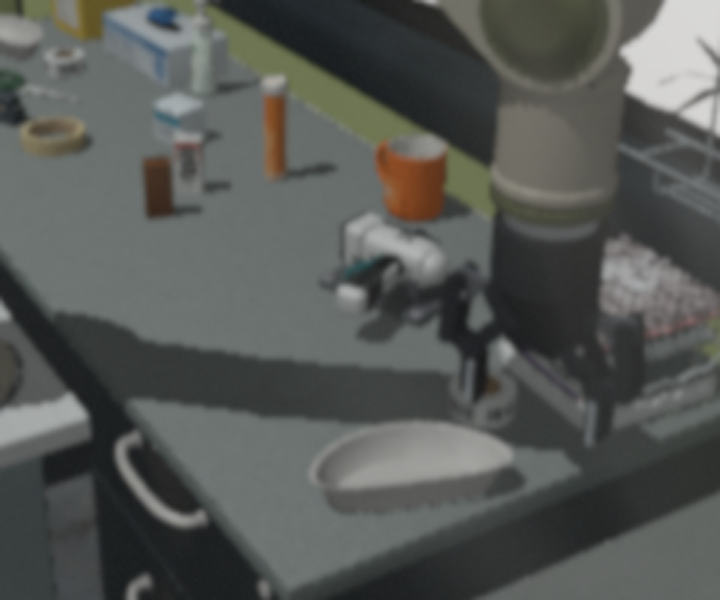

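```bash
python3 - <<'E'
from h import *
np.set_printoptions(precision=4,suppress=True)
c=arm.camera_info('wrist');print(c)
o=arm.get_obs();R=np.array(o['ee_rot']);p=np.array(o['position'])
for t in [(.38,-.02,.36)]:
    print(R.T@(np.array(t)-p))
print(o['clock'])
E
```

```text
{'intrinsics': array([[353.386 ,   0.    , 319.5912],
       [  0.    , 353.386 , 202.71  ],
       [  0.    ,   0.    ,   1.    ]]), 'tool_from_camera': array([[ 0.0001, -0.9447, -0.328 ,  0.0841],
       [ 1.    , -0.0002,  0.0008, -0.0001],
       [-0.0008, -0.328 ,  0.9447, -0.0718],
       [ 0.    ,  0.    ,  0.    ,  1.    ]])}
[ 0.3378 -0.5498 -0.0561]
1.1
```

Request:
arm_command --motion '[{"dp": [0.261, -0.272, -0.038], "dr": [0, 0, 24.4], "grip": 1}, {"dp": [0.261, -0.272, -0.038], "dr": [0, 0, 24.4], "grip": 1}, {"dp": [0.261, -0.272, -0.038], "dr": [0, 0, 24.4], "grip": 1}, {"dp": [0.261, -0.272, -0.038], "dr": [0, 0, 24.4], "grip": 1}, {"dp": [0.522, -0.543, -0.076], "dr": [0, 0, 24.4], "grip": 1}, {"dp": [0.522, -0.543, -0.076], "dr": [0, 0, 24.4], "grip": 1}, {"dp": [0.522, -0.543, -0.076], "dr": [0, 0, 24.4], "grip": 1}, {"dp": [0.522, -0.543, -0.076], "dr": [0, 0, 24.4], "grip": 1}, {"dp": [0.522, -0.543, -0.076], "dr": [0, 0, 24.4], "grip": 1}, {"dp": [0.522, -0.543, -0.076], "dr": [0, 0, 24.4], "grip": 1}, {"dp": [0.522, -0.543, -0.076], "dr": [0, 0, 24.4], "grip": 1}, {"dp": [0.522, -0.543, -0.076], "dr": [0, 0, 24.4], "grip": 1}]'

```text
clock: 2.1
position: [0.4655, -0.1893, 0.3546]
ee_rot: [[1.0, -0.0, 0.001], [-0.0, -1.0, -0.0], [0.001, 0.0, -1.0]]
contact_force: [0.7, -0.5, -0.6]
grip_width: 0.0851
```

```bash
python3 - <<'E'
from h import *
np.set_printoptions(precision=4,suppress=True)
o=arm.get_obs();R=np.array(o['ee_rot']);p=np.array(o['position'])
print(o['clock'],p,R,o['q'],o['dq']); print(R.T@(np.array([.55,.05,.38])-p))
E
```

```text
2.1 [ 0.4655 -0.1893  0.3546] [[ 1.     -0.0001  0.0007]
 [-0.0001 -1.     -0.0003]
 [ 0.0007  0.0003 -1.    ]] [ 0.2389  0.2697  0.0434  2.0431 -0.0156  0.8283 -1.2797] [-0.8571 -0.1073 -0.1807 -0.0009  0.0719  0.095  -1.0677]
[ 0.0845 -0.2393 -0.0254]
```

Request:
arm_command --motion '[{"dp": [0.0845, -0.239, -0.025], "dr": [0, 0, 0], "grip": 1}, {"dp": [0.0845, -0.239, -0.025], "dr": [0, 0, 0], "grip": 1}, {"dp": [0.0845, -0.239, -0.025], "dr": [0, 0, 0], "grip": 1}, {"dp": [0.0845, -0.239, -0.025], "dr": [0, 0, 0], "grip": 1}, {"dp": [0.0845, -0.239, -0.025], "dr": [0, 0, 0], "grip": 1}, {"dp": [0.0845, -0.239, -0.025], "dr": [0, 0, 0], "grip": 1}, {"dp": [0.0845, -0.239, -0.025], "dr": [0, 0, 0], "grip": 1}, {"dp": [0.0845, -0.239, -0.025], "dr": [0, 0, 0], "grip": 1}, {"dp": [0.0845, -0.239, -0.025], "dr": [0, 0, 0], "grip": 1}]'

```text
clock: 2.85
position: [0.5495, 0.0475, 0.3788]
ee_rot: [[1.0, 0.001, -0.001], [0.001, -1.0, -0.001], [-0.001, 0.001, -1.0]]
contact_force: [-0.2, 0.0, -0.4]
grip_width: 0.0855
```

```bash
cat > look.py <<'E'
from h import *
import sys
np.set_printoptions(precision=4,suppress=True)
f=sys.argv[1]
im,d,o=snap('wrist',f); K,W=cam('wrist',o)
np.savez('pics/'+f+'_pose.npz',K=K,W=W)
cl=cloud(K,W,d); np.save('pics/'+f+'_cl.npy',cl)
print(o['clock'],o['position'],o['q'],o['dq'])
zz={'window':.052,'grip_mid':.052,'trigger_pad':.052,'box_centre':.04,'label_face':.04,'tube_centre':.073}
for q in sys.argv[2:]:
    for r in arm.pinpoint('wrist',q)[:3]:
        p=r['pixel'];dd=d[int(p[1]),int(p[0])]
        print(q,round(r['p'],2),np.round(p),atz(K,W,p,zz.get(q,0)),'surf',atd(K,W,p,dd))
E
python3 look.py w1 scanner window grip_mid trigger_pad box_centre label_face
```

```text
2.85 [0.5495 0.0475 0.3788] [-0.1577  0.3091 -0.0417  1.9091  0.0165  0.9244 -1.7775] [ 0.0278 -0.0075  0.0209  0.0172  0.0017  0.0018  0.0021]
scanner 0.86 [444. 144.] [ 0.5568 -0.112   0.    ] surf [ 0.5698 -0.085   0.0763]
window 0.67 [399. 165.] [ 0.5409 -0.0444  0.052 ] surf [ 0.5364 -0.0489  0.0324]
grip_mid 0.89 [483. 198.] [ 0.5013 -0.1478  0.052 ] surf [ 0.5064 -0.1403  0.0674]
trigger_pad 0.66 [457. 209.] [ 0.4871 -0.1181  0.052 ] surf [ 0.4686 -0.139   0.0018]
trigger_pad 0.64 [ 13. 153.] [0.5553 0.395  0.052 ] surf [0.5526 0.4067 0.0386]
box_centre 0.85 [186. 262.] [0.4094 0.2205 0.04  ] surf [0.4233 0.2098 0.0654]
box_centre 0.84 [140. 210.] [0.4818 0.2686 0.04  ] surf [0.4902 0.2564 0.0626]
label_face 0.96 [150. 218.] [0.471  0.2591 0.04  ] surf [0.4717 0.2582 0.0417]
label_face 0.9 [175. 257.] [0.416  0.2343 0.04  ] surf [0.4286 0.2235 0.0637]
label_face 0.53 [639. 274.] [ 0.3906 -0.3759  0.04  ] surf [ 0.3686 -0.4142  0.0029]
```

View pics/w1.png

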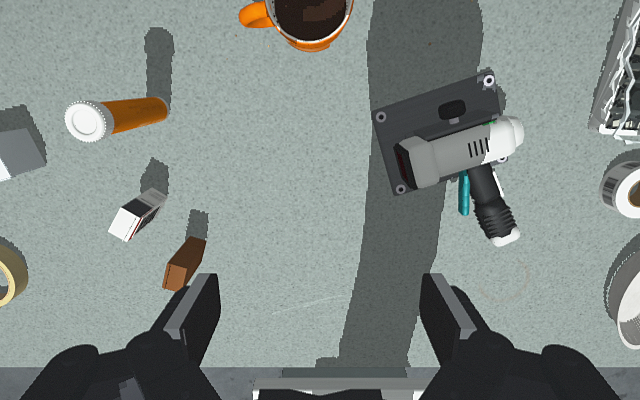

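```bash
python3 - <<'E'
from h import *
np.set_printoptions(precision=4,suppress=True)
a=cv2.imread('pics/w1.png');cl=np.load('pics/w1_cl.npy')
def rect(m,name):
    P=cl[m][:,:2]; r=cv2.minAreaRect((P*1000).astype(np.float32)); print(name,m.sum(),r); print(cv2.boxPoints(r)/1000); return r
z=cl[...,2];v,u=np.mgrid[:400,:640]
print('table z',np.median(z[280:320,230:330]))
hsv=cv2.cvtColor(a,cv2.COLOR_BGR2HSV)
m=(u>360)&(u<515)&(v>60)&(v<205)&(z>.007)&(z<.016)
m=cv2.erode(m.astype(np.uint8),np.ones((3,3)))>0
rect(m,'plate')
m2=(u>380)&(u<530)&(v>100)&(v<195)&(z>.066)&(z<.09); rect(m2,'headtop')
for nm,(u0,u1,v0,v1) in dict(white=(100,172,180,245),brown=(155,212,230,297)).items():
    m=(u>u0)&(u<u1)&(v>v0)&(v<v1)&(z>.074)&(z<.088); rect(m,nm+' top'); print(z[m].mean())
    m=(u>u0)&(u<u1)&(v>v0)&(v<v1)&(z>.01)&(z<.088); rect(m,nm+' all')
o=np.zeros_like(a);
b=np.hstack([cv2.resize(a[55:260,360:530],None,fx=2.4,fy=2.4,interpolation=2),cv2.resize(a[170:300,100:215],(435,492),interpolation=2)])
cv2.imwrite('pics/w1z.png',b);print(b.shape)
E
```

```text
table z 0.001519885605070742
plate 3770 ((568.5210571289062, -102.42475891113281), (111.28167724609375, 147.06971740722656), 18.630048751831055)
[[ 0.4923 -0.0505]
 [ 0.5393 -0.1899]
 [ 0.6447 -0.1543]
 [ 0.5978 -0.015 ]]
headtop 6047 ((562.1435546875, -105.81268310546875), (130.6438751220703, 94.9949951171875), 83.06963348388672)
[[ 0.5071 -0.1649]
 [ 0.6014 -0.1764]
 [ 0.6172 -0.0467]
 [ 0.5229 -0.0352]]
white top 708 ((478.9098815917969, 269.59661865234375), (24.467805862426758, 38.098167419433594), 55.25592803955078)
[[0.4563 0.2704]
 [0.4876 0.2487]
 [0.5015 0.2688]
 [0.4702 0.2905]]
0.07920699919927184
white all 1557 ((478.7890319824219, 269.2585754394531), (25.36313819885254, 38.21961212158203), 55.60530090332031)
[[0.4559 0.2696]
 [0.4874 0.248 ]
 [0.5017 0.2689]
 [0.4702 0.2905]]
brown top 576 ((409.6206359863281, 221.8491668701172), (24.535951614379883, 36.79219055175781), 71.60724639892578)
[[0.3883 0.216 ]
 [0.4232 0.2044]
 [0.4309 0.2277]
 [0.396  0.2393]]
0.07918822804867383
brown all 1323 ((410.01593017578125, 221.6597137451172), (24.884742736816406, 37.66992950439453), 71.83060455322266)
[[0.3882 0.2157]
 [0.424  0.204 ]
 [0.4318 0.2276]
 [0.396  0.2394]]
(492, 843, 3)
```

View pics/w1z.png

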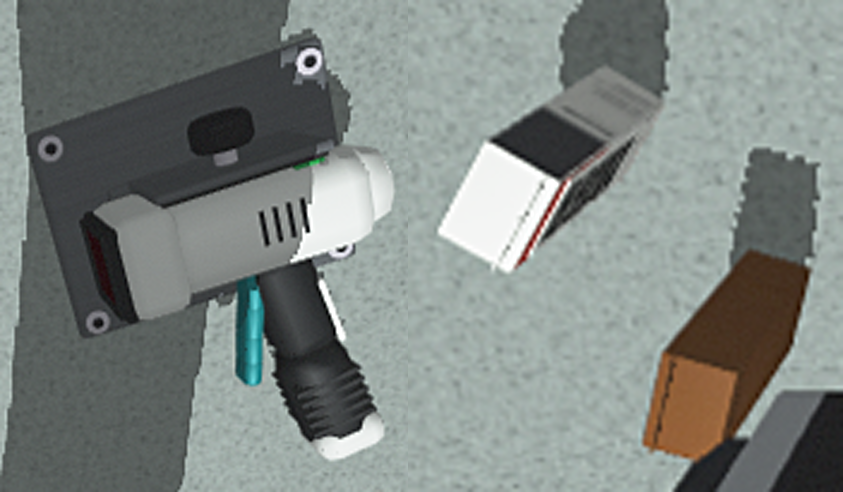

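Request:
arm_command --motion '[{"dp": [-0.071, -0.222, 0.129], "dr": [0, 0, -55.4], "grip": 1}, {"dp": [-0.071, -0.222, 0.129], "dr": [0, 0, -55.4], "grip": 1}, {"dp": [-0.071, -0.222, 0.129], "dr": [0, 0, -55.4], "grip": 1}, {"dp": [-0.071, -0.222, 0.129], "dr": [0, 0, -55.4], "grip": 1}, {"dp": [-0.071, -0.222, 0.129], "dr": [0, 0, -55.4], "grip": 1}, {"dp": [-0.071, -0.222, 0.129], "dr": [0, 0, -55.4], "grip": 1}, {"dp": [-0.071, -0.222, 0.129], "dr": [0, 0, -55.4], "grip": 1}, {"dp": [-0.071, -0.222, 0.129], "dr": [0, 0, -55.4], "grip": 1}, {"dp": [-0.071, -0.222, 0.129], "dr": [0, 0, -55.4], "grip": 1}, {"dp": [-0.071, -0.222, 0.129], "dr": [0, 0, -55.4], "grip": 1}]'

```text
clock: 4.03
position: [0.4791, 0.2691, 0.25]
ee_rot: [[0.571, 0.821, -0.0], [0.821, -0.571, -0.0], [-0.0, -0.0, -1.0]]
contact_force: [-0.1, -0.4, 0.5]
grip_width: 0.0855
```

```bash
python3 look.py w2 box_centre label_face;  python3 - <<'E'
from h import *
np.set_printoptions(precision=4,suppress=True)
cl=np.load('pics/w2_cl.npy');z=cl[...,2]
m=(np.hypot(cl[...,0]-.479,cl[...,1]-.2695)<.03)&(z>.07)&(z<.09)
r=cv2.minAreaRect((cl[m][:,:2]*1000).astype(np.float32));print(m.sum(),r)
d=np.load('pics/w1_pose.npz')
P=[atz(d['K'],d['W'],p,.011) for p in [(371.7,110.4),(394.2,195.4),(492.5,67.5)]];print(np.array(P))
E
```

```text
4.0333 [0.4791 0.2691 0.25  ] [-0.3948  0.4769 -0.3082  2.0416  0.2305  0.6558 -1.4622] [ 0.0081 -0.014   0.0175  0.0021 -0.0091 -0.0019 -0.019 ]
box_centre 0.78 [323. 190.] [0.4799 0.2659 0.04  ] surf [0.4864 0.2761 0.0794]
box_centre 0.74 [288. 271.] [0.4103 0.2203 0.04  ] surf [0.4213 0.2314 0.0664]
label_face 0.77 [280. 256.] [0.4139 0.2368 0.04  ] surf [0.4113 0.2345 0.0334]
1738 ((478.5532531738281, 270.0932312011719), (25.27393341064453, 36.110374450683594), 55.414772033691406)
[[ 0.599  -0.016   0.011 ]
 [ 0.4911 -0.0508  0.011 ]
 [ 0.6475 -0.1542  0.011 ]]
```

View pics/w2.png

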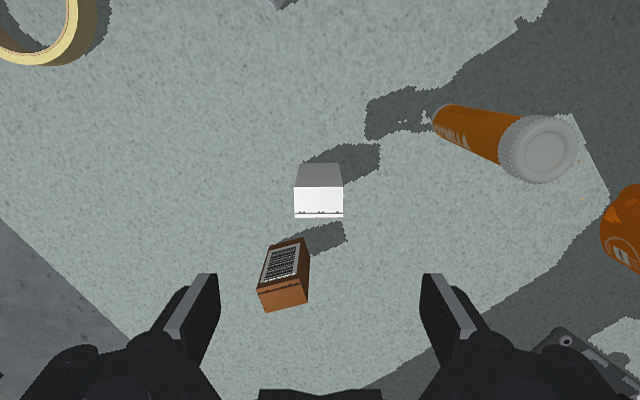

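Request:
arm_command --motion '[{"dp": [0.0005, 0, 0.04], "dr": [0, 0, 0], "grip": 1}, {"dp": [0.0005, 0, 0.08], "dr": [0, 0, 0], "grip": 1}, {"dp": [0.0005, 0, 0.12], "dr": [0, 0, 0], "grip": 1}, {"dp": [0.0005, 0, 0.145], "dr": [0, 0, 0], "grip": 1}, {"dp": [0.0005, 0, 0.145], "dr": [0, 0, 0], "grip": 1}, {"dp": [0.0005, 0, 0.145], "dr": [0, 0, 0], "grip": -0.3}, {"dp": [0.0005, 0, 0.145], "dr": [0, 0, 0], "grip": -0.3}, {"dp": [0.0005, 0, 0.145], "dr": [0, 0, 0], "grip": -0.3}, {"dp": [0.0005, 0, 0.145], "dr": [0, 0, 0], "grip": -0.3}, {"dp": [0.0005, 0, 0.145], "dr": [0, 0, 0], "grip": -0.3}, {"dp": [0.0005, 0, 0.145], "dr": [0, 0, 0], "grip": -0.3}]' --newtons 25

```text
clock: 5.1
position: [0.4799, 0.2705, 0.1069]
ee_rot: [[0.568, 0.823, 0.003], [0.823, -0.568, 0.002], [0.003, 0.001, -1.0]]
contact_force: [-1.8, -1.2, 9.3]
grip_width: 0.0356
```

Request:
arm_command --motion '[{"dp": [0, 0, -0.03], "dr": [0, 0, 0], "grip": -0.3}, {"dp": [0, 0, -0.06], "dr": [0, 0, 0], "grip": -0.3}, {"dp": [-0.019, 0.018, -0.08], "dr": [0, 0, -6], "grip": -0.3}, {"dp": [-0.038, 0.036, -0.08], "dr": [0, 0, -12], "grip": -0.3}, {"dp": [-0.057, 0.054, -0.08], "dr": [0, 0, -18], "grip": -0.3}, {"dp": [-0.076, 0.072, -0.08], "dr": [0, 0, -24], "grip": -0.3}, {"dp": [-0.095, 0.09, -0.08], "dr": [0, 0, -30], "grip": -0.3}, {"dp": [-0.114, 0.108, -0.08], "dr": [0, 0, -36], "grip": -0.3}, {"dp": [-0.133, 0.126, -0.08], "dr": [0, 0, -42], "grip": -0.3}, {"dp": [-0.152, 0.142, -0.08], "dr": [0, 0, -48], "grip": -0.3}, {"dp": [-0.1694, 0.1583, -0.08], "dr": [0, 0, -53.2], "grip": -0.3}, {"dp": [-0.1694, 0.1583, -0.08], "dr": [0, 0, -53.2], "grip": -0.3}]'

```text
clock: 6.1
position: [0.5134, 0.0348, 0.1854]
ee_rot: [[-0.317, 0.948, -0.0], [0.948, 0.317, -0.004], [-0.003, -0.001, -1.0]]
contact_force: [0.9, -0.9, -0.6]
grip_width: 0.0357
```

```bash
python3 look.py w3 scanner window; python3 - <<'E'
from h import *
snap('top','t3');snap('side','s3')
o=arm.get_obs();print(o['grip_width'],o['contact_force'],o['ee_rot'])
a=cv2.imread('pics/t3.png');b=cv2.imread('pics/s3.png')
cv2.imwrite('pics/3z.png',np.hstack([cv2.resize(a[140:260,230:430],(400,400)),cv2.resize(b[130:260,270:400],(400,400))]))
E
```

```text
6.1 [0.5134 0.0348 0.1854] [ 0.2128  0.5841 -0.5602  2.1566  0.5954  0.5566 -0.469 ] [-0.073  -0.0049 -0.0108  0.0024 -0.0494 -0.0319 -0.1778]
scanner 0.62 [322. 358.] [ 0.5645 -0.1119  0.    ] surf [0.5159 0.0286 0.1589]
0.0357444978087842 [-0.06045166 -0.06049752 -1.07241749] [[-3.19181423e-01  9.47693078e-01  1.02424743e-03]
 [ 9.47693631e-01  3.19181191e-01  3.86798113e-04]
 [ 3.96453819e-05  1.09413153e-03 -9.99999401e-01]]
```

View pics/w3.png

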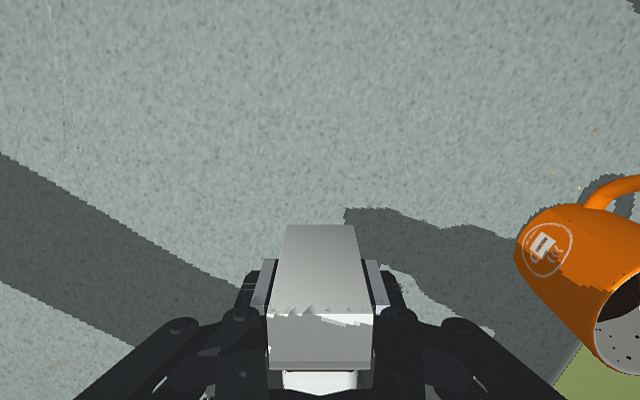

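View pics/3z.png

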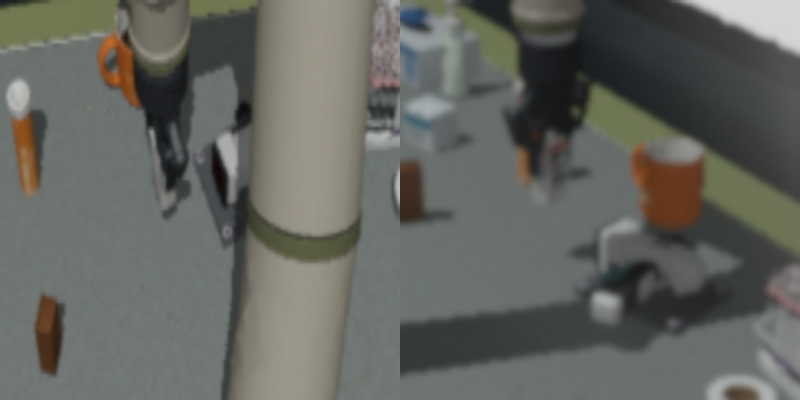

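```bash
python3 - <<'E'
from h import *
np.set_printoptions(precision=4,suppress=True)
o=arm.get_obs();print(o['clock'],o['position'])
im,d,o=snap('wrist','w4');K,W=cam('wrist',o);cl=cloud(K,W,d);v,u=np.mgrid[:400,:640]
m=(u>272)&(u<370)&(v>318)&(v<366)
P=cl[m];A=np.c_[P[:,:2],np.ones(len(P))];print('top plane',np.linalg.lstsq(A,P[:,2],rcond=None)[0],P[:,2].mean())
m=(u>265)&(u<376)&(v>300)&(v<375)&(abs(cl[...,2]-P[:,2].mean())<.004)
r=cv2.minAreaRect((cl[m][:,:2]*1000).astype(np.float32));print(r)
m=(u>285)&(u<355)&(v>240)&(v<295);P=cl[m];n=np.linalg.svd(P-P.mean(0),full_matrices=False)[2][2];print('back face n',n,P.mean(0))
E
```

```text
6.35 [0.5132 0.0419 0.1856]
top plane [-0.1755  0.5159  0.2275] 0.15906404187022655
((513.44091796875, 41.46268081665039), (38.015811920166016, 25.90562629699707), 17.330137252807617)
back face n [ 0.3137 -0.937   0.1536] [0.5092 0.0528 0.1275]
```

```bash
python3 - <<'E'
from h import *
np.set_printoptions(precision=4,suppress=True)
im,d,o=snap('wrist','w5');K,W=cam('wrist',o);cl=cloud(K,W,d)
Y=np.array([-.319,.948]);p=np.array(o['position']);R=np.array(o['ee_rot'])
for v in range(222,376,6):
    for u in (300,340):
        q=R.T@(cl[v,u]-p); print(v,u,q,end=' ')
    print()
E
```

```text
222 300 [-0.0202 -0.0158  0.1839] 222 340 [-0.0197  0.0153  0.1826] 
228 300 [ 0.0114 -0.0108  0.0986] 228 340 [0.0114 0.0101 0.0986] 
234 300 [ 0.0115 -0.0104  0.0908] 234 340 [0.0115 0.0097 0.0908] 
240 300 [ 0.0112 -0.0101  0.0843] 240 340 [0.0112 0.0093 0.0844] 
246 300 [ 0.0111 -0.0098  0.078 ] 246 340 [0.0116 0.0089 0.077 ] 
252 300 [ 0.0111 -0.0094  0.0718] 252 340 [0.0115 0.0086 0.0711] 
258 300 [ 0.0108 -0.0092  0.0667] 258 340 [0.0112 0.0083 0.0659] 
264 300 [ 0.0118 -0.0088  0.0596] 264 340 [0.0114 0.008  0.0604] 
270 300 [ 0.0111 -0.0086  0.0558] 270 340 [0.0116 0.0077 0.0551] 
276 300 [ 0.0106 -0.0084  0.052 ] 276 340 [0.0111 0.0075 0.0512] 
282 300 [ 0.0112 -0.0081  0.0467] 282 340 [0.012  0.0072 0.0453] 
288 300 [ 0.0124 -0.0078  0.0406] 288 340 [0.0115 0.007  0.0419] 
294 300 [ 0.0113 -0.0077  0.0384] 294 340 [0.0113 0.0068 0.0384] 
300 300 [ 0.0111 -0.0075  0.035 ] 300 340 [0.0116 0.0066 0.0343] 
306 300 [ 0.0113 -0.0073  0.0312] 306 340 [0.0116 0.0064 0.0308] 
312 300 [ 0.011  -0.0072  0.0284] 312 340 [0.0116 0.0062 0.0275] 
318 300 [ 0.0096 -0.0071  0.027 ] 318 340 [0.0095 0.0062 0.0272] 
324 300 [ 0.007  -0.0072  0.0272] 324 340 [0.0076 0.0062 0.0264] 
330 300 [ 0.0047 -0.0072  0.027 ] 330 340 [0.005  0.0063 0.0266] 
336 300 [ 0.0022 -0.0073  0.0271] 336 340 [0.002  0.0064 0.0272] 
342 300 [-0.0011 -0.0074  0.028 ] 342 340 [-0.0006  0.0064  0.0274] 
348 300 [-0.0034 -0.0074  0.0276] 348 340 [-0.0024  0.0064  0.0266] 
354 300 [-0.0055 -0.0074  0.0271] 354 340 [-0.0054  0.0065  0.0271] 
360 300 [-0.0083 -0.0075  0.0273] 360 340 [-0.0082  0.0066  0.0272] 
366 300 [-0.0072 -0.0072  0.0234] 366 340 [-0.0077  0.0064  0.0239] 
372 300 [-0.0925 -0.0131  0.1067] 372 340 [-0.0931  0.0126  0.1073]
```

Request:
arm_command --motion '[{"dp": [-0.001, 0, 0.03], "dr": [0, 0, 0], "grip": -0.3}, {"dp": [-0.001, 0, 0.055], "dr": [0, 0, 0], "grip": -0.3}, {"dp": [-0.001, 0, 0.068], "dr": [0, 0, 0], "grip": -0.3}, {"dp": [-0.001, 0, 0.074], "dr": [0, 0, 0], "grip": -0.3}, {"dp": [-0.001, 0, 0.0775], "dr": [0, 0, 0], "grip": -0.3}, {"dp": [-0.001, 0, 0.0775], "dr": [0, 0, 0], "grip": -0.3}, {"dp": [-0.001, 0, 0.0775], "dr": [0, 0, 0], "grip": -0.3}]'

```text
clock: 7.03
position: [0.5137, 0.0405, 0.1081]
ee_rot: [[-0.32, 0.948, 0.001], [0.948, 0.32, 0.0], [-0.0, 0.001, -1.0]]
contact_force: [-0.7, 0.9, -1.3]
grip_width: 0.0359
```

Request:
arm_command --motion '[{"dp": [0, 0, 0.001], "dr": [0, 0, 0], "grip": -0.3}, {"dp": [0, 0, 0.001], "dr": [0, 0, 0], "grip": -0.3}, {"dp": [0, 0, 0.001], "dr": [0, 0, 0], "grip": 0.1}, {"dp": [0, 0, 0.001], "dr": [0, 0, 0], "grip": 0.3}, {"dp": [0, 0, 0.001], "dr": [0, 0, 0], "grip": 0.5}, {"dp": [0, 0, 0.001], "dr": [0, 0, 0], "grip": 0.8}, {"dp": [0, 0, 0.001], "dr": [0, 0, 0], "grip": 1}, {"dp": [0, 0, 0.001], "dr": [0, 0, 0], "grip": 1}, {"dp": [0, 0, -0.03], "dr": [0, 0, 0], "grip": 1}, {"dp": [0, 0, -0.065], "dr": [0, 0, 0], "grip": 1}, {"dp": [0, 0, -0.1], "dr": [0, 0, 0], "grip": 1}, {"dp": [0, 0, -0.14], "dr": [0, 0, 0], "grip": 1}]'

```text
clock: 8.03
position: [0.5126, 0.0399, 0.2483]
ee_rot: [[-0.319, 0.948, -0.003], [0.948, 0.319, 0.0], [0.001, -0.002, -1.0]]
contact_force: [1.1, -0.2, -0.5]
grip_width: 0.0852
```

```bash
python3 look.py w6 box_centre; python3 - <<'E'
from h import *
np.set_printoptions(precision=4,suppress=True)
cl=np.load('pics/w6_cl.npy');z=cl[...,2]
m=(np.hypot(cl[...,0]-.513,cl[...,1]-.04)<.03)&(z>.075)&(z<.09)
print(m.sum(),cv2.minAreaRect((cl[m][:,:2]*1000).astype(np.float32)),z[m].mean())
E
```

```text
8.0333 [0.5126 0.0399 0.2483] [ 0.2907  0.5018 -0.6679  2.1025  0.4828  0.6938 -0.3731] [ 0.5867 -0.6526 -0.6921 -0.4478 -0.8495  1.0235  0.784 ]
box_centre 0.61 [324. 194.] [0.5162 0.0362 0.04  ] surf [0.5118 0.0482 0.0801]
1622 ((513.5303955078125, 39.3327751159668), (36.01136779785156, 24.704219818115234), 17.70192527770996) 0.07976148585455858
```

View pics/w6.png

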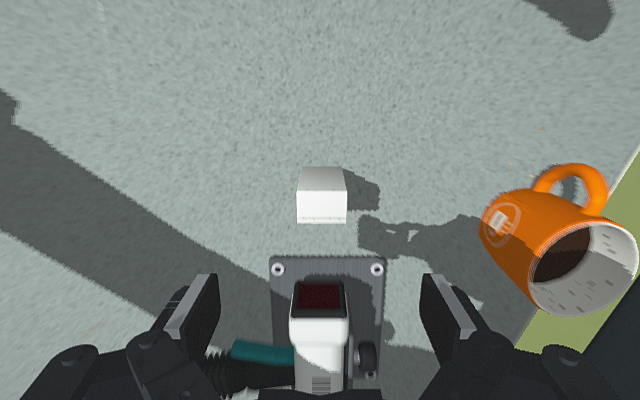

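```bash
python3 - <<'E'
from h import *
np.set_printoptions(precision=4,suppress=True)
d=np.load('pics/w6_pose.npz');K,W=d['K'],d['W']
th=np.radians(108.6);Y=np.array([np.cos(th),np.sin(th)]);X=np.array([Y[1],-Y[0]])
b=np.array([.5135,.0393])
for n,p,z in [('plL',(270,257),.011),('plR',(386,257),.011),('lab',(298,223),.081),('labR',(346,222),.081),('winTL',(298,283),.073),('winTR',(342,283),.073),('winBL',(292,317),.079),('winBR',(346,317),.079),('headL',(289,322),.08),('headR',(347,322),.08)]:
    P=atz(K,W,p,z)[:2]; print(n,P,'rel box X,Y',(P-b)@X,(P-b)@Y)
o=arm.get_obs();print(o['position'])
E
```

```text
plL [ 0.4908 -0.0507] rel box X,Y -0.05018102411977807 -0.07809680247937689
plR [ 0.5983 -0.0143] rel box X,Y 0.0632998872784914 -0.07790626441266732
lab [0.5013 0.0212] rel box X,Y -0.017330449468456986 -0.013223822229743923
labR [0.5343 0.0332] rel box X,Y 0.017742592256719782 -0.012384520833797773
winTL [ 0.5175 -0.0318] rel box X,Y -0.018885132125621075 -0.06862885005950348
winTR [ 0.551  -0.0204] rel box X,Y 0.016486369005718416 -0.0685626522811112
winBL [ 0.5216 -0.06  ] rel box X,Y -0.023956852422443043 -0.09670254478016438
winBR [ 0.5633 -0.0459] rel box X,Y 0.01999369901658383 -0.09660849522501164
headL [ 0.5206 -0.0647] rel box X,Y -0.026429717924651548 -0.10081253782085293
headR [ 0.5654 -0.0495] rel box X,Y 0.0208428438043069 -0.10070943273516939
[0.5153 0.0406 0.2526]
```

Request:
arm_command --motion '[{"dp": [-0.029, -0.012, 0], "dr": [0, 0, 6.8], "grip": 1}, {"dp": [-0.058, -0.024, 0], "dr": [0, 0, 13.6], "grip": 1}, {"dp": [-0.087, -0.036, 0], "dr": [0, 0, 20.4], "grip": 1}, {"dp": [-0.116, -0.048, 0], "dr": [0, 0, 27.2], "grip": 1}, {"dp": [-0.145, -0.06, 0], "dr": [0, 0, 34], "grip": 1}, {"dp": [-0.174, -0.072, 0], "dr": [0, 0, 40.8], "grip": 1}, {"dp": [-0.174, -0.072, 0], "dr": [0, 0, 47.6], "grip": 1}, {"dp": [-0.174, -0.072, 0], "dr": [0, 0, 54.4], "grip": 1}, {"dp": [-0.174, -0.072, 0], "dr": [0, 0, 61.2], "grip": 1}, {"dp": [-0.174, -0.072, 0], "dr": [0, 0, 68], "grip": 1}, {"dp": [-0.174, -0.072, 0], "dr": [0, 0, 74.8], "grip": 1}, {"dp": [-0.174, -0.072, 0], "dr": [0, 0, 80], "grip": 1}]'

```text
clock: 9.13
position: [0.5004, -0.148, 0.2471]
ee_rot: [[0.881, 0.473, -0.001], [0.473, -0.881, -0.0], [-0.001, -0.0, -1.0]]
contact_force: [-0.3, -0.2, 0.0]
grip_width: 0.0856
```

Request:
arm_command --motion '[{"dp": [0, 0, 0], "dr": [0, 0, 0], "grip": 1}, {"dp": [0, 0, 0], "dr": [0, 0, 0], "grip": 1}]'

```text
clock: 9.3
position: [0.5006, -0.1477, 0.2473]
ee_rot: [[0.876, 0.482, -0.001], [0.482, -0.876, -0.0], [-0.001, -0.0, -1.0]]
contact_force: [-0.2, 0.2, -0.9]
grip_width: 0.0855
```

```bash
python3 look.py w7 grip_mid trigger_pad scanner window; python3 - <<'E'
from h import *
a=cv2.imread('pics/w7.png');cv2.imwrite('pics/w7z.png',cv2.resize(a[60:360,160:480],None,fx=2,fy=2,interpolation=2))
snap('side','s7');b=cv2.imread('pics/s7.png');cv2.imwrite('pics/s7z.png',cv2.resize(b[130:280,260:420],None,fx=4,fy=4,interpolation=2))
print(arm.get_obs()['ee_rot'])
E
```

```text
9.3 [ 0.5006 -0.1477  0.2473] [ 0.3797  0.4494 -0.2768  2.1047  0.2084  0.6133 -1.1104] [ 0.0131 -0.0003 -0.0148 -0.0039  0.0039  0.0021  0.0191]
grip_mid 0.73 [321. 189.] [ 0.5033 -0.1474  0.052 ] surf [ 0.5074 -0.1451  0.0674]
trigger_pad 0.91 [281. 191.] [ 0.4866 -0.1203  0.052 ] surf [ 0.4703 -0.1228  0.0025]
trigger_pad 0.64 [502. 269.] [ 0.5155 -0.3179  0.052 ] surf [ 0.5111 -0.3337  0.0321]
scanner 0.57 [316.  99.] [ 0.5592 -0.1124  0.    ] surf [ 0.5629 -0.1111  0.0794]
window 0.57 [222.  82.] [ 0.5391 -0.0467  0.052 ] surf [ 0.5427 -0.0529  0.0795]
[[ 8.77565239e-01  4.79457221e-01 -1.54565740e-04]
 [ 4.79457236e-01 -8.77565242e-01  7.59882052e-05]
 [-9.92084269e-05 -1.40792270e-04 -9.99999985e-01]]
```

View pics/w7z.png

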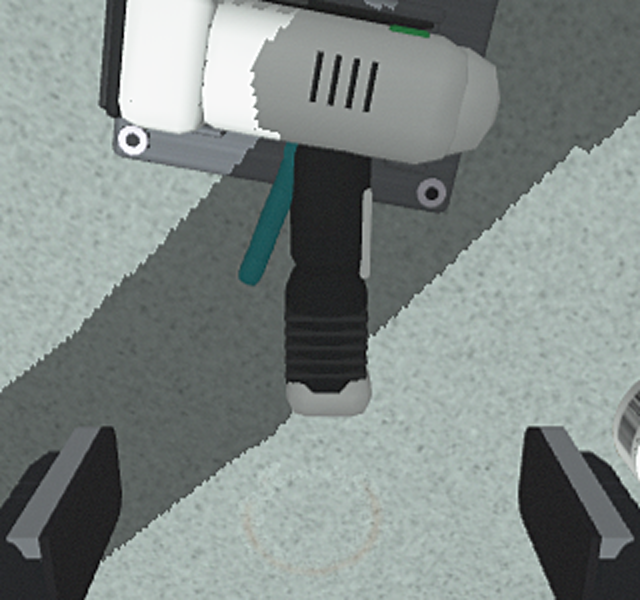

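View pics/s7z.png

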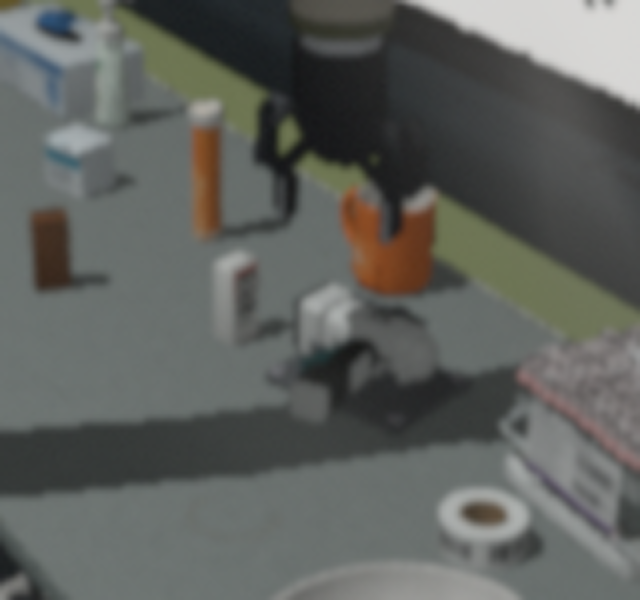

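```bash
python3 - <<'E'
from h import *
np.set_printoptions(precision=4,suppress=True)
d=np.load('pics/w7_pose.npz');K,W=d['K'],d['W'];o=arm.get_obs();R=np.array(o['ee_rot']);p=np.array(o['position'])
for n,q,z in [('backedge',(345.5,190),.052),('strip in',(341,190),.052),('gripL',(305,190),.052),('trig tip outer',(280,194),.058),('trig tip end',(286,202),.061),('grip end L',(304,265),.052),('grip end R',(345,265),.052),('grip end',(324,267),.052),('gripmid',(321,189),.052),('pad',(281,191),.052)]:
    print(n,R.T@(atz(K,W,q,z)-p))
th=np.radians(108.6);Y=np.array([np.cos(th),np.sin(th)]);X=np.array([Y[1],-Y[0]])
print('scanner frame grip_mid',(np.array([.5033,-.1474])-[.563,-.110])@np.c_[X,Y])
print(o['clock'],p)
E
```

```text
backedge [0.002  0.0202 0.1954]
strip in [0.002  0.0167 0.1954]
gripL [ 0.002  -0.0118  0.1955]
trig tip outer [ 0.0005 -0.031   0.1895]
trig tip end [-0.005  -0.0262  0.1865]
grip end L [-0.0649 -0.0134  0.1955]
grip end R [-0.0648  0.0216  0.1955]
grip end [-0.0668  0.0037  0.1955]
gripmid [0.0028 0.0009 0.1955]
pad [ 0.0011 -0.0308  0.1955]
scanner frame grip_mid [-0.0685 -0.0164]
9.6 [ 0.5006 -0.1481  0.2475]
```

Request:
arm_command --motion '[{"dp": [0.0015, 0.001, 0.04], "dr": [0, 0, 0], "grip": 1}, {"dp": [0.0015, 0.001, 0.08], "dr": [0, 0, 0], "grip": 1}, {"dp": [0.0015, 0.001, 0.115], "dr": [0, 0, 0], "grip": 1}, {"dp": [0.0015, 0.001, 0.1445], "dr": [0, 0, 0], "grip": 1}, {"dp": [0.0015, 0.001, 0.1445], "dr": [0, 0, 0], "grip": 1}, {"dp": [0.0015, 0.001, 0.1445], "dr": [0, 0, 0], "grip": 1}]'

```text
clock: 10.1
position: [0.5019, -0.1478, 0.1021]
ee_rot: [[0.878, 0.479, -0.004], [0.479, -0.878, 0.001], [-0.003, -0.002, -1.0]]
contact_force: [-0.1, 1.0, 0.1]
grip_width: 0.0852
```

```bash
python3 look.py w8
```

```text
10.1 [ 0.5019 -0.1478  0.1021] [ 0.2767  0.6872 -0.1436  2.1949  0.3313  0.2828 -1.2248] [ 0.0165 -0.0606 -0.0151 -0.0157 -0.0083  0.0179  0.0037]
```

View pics/w8.png

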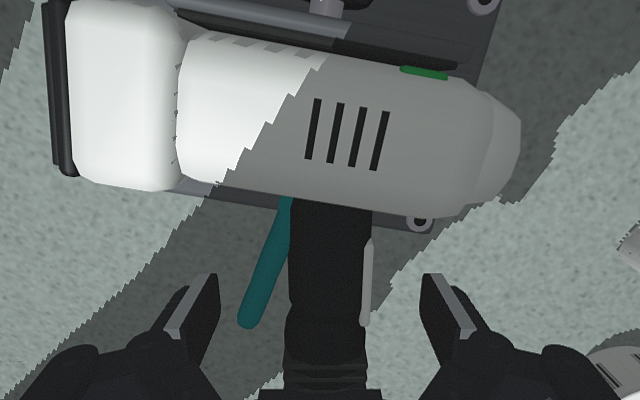

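Request:
arm_command --motion '[{"dp": [0, 0, 0], "dr": [0, 0, 0], "grip": 0.2}, {"dp": [0, 0, 0], "dr": [0, 0, 0], "grip": 0}, {"dp": [0, 0, 0], "dr": [0, 0, 0], "grip": -0.2}, {"dp": [0, 0, 0], "dr": [0, 0, 0], "grip": -0.4}, {"dp": [0, 0, 0], "dr": [0, 0, 0], "grip": -0.4}, {"dp": [0, 0, 0], "dr": [0, 0, 0], "grip": -0.4}, {"dp": [0, 0, 0], "dr": [0, 0, 0], "grip": -0.4}, {"dp": [0, 0, 0], "dr": [0, 0, 0], "grip": -0.4}]' --newtons 30

```text
clock: 10.82
position: [0.5018, -0.1473, 0.1043]
ee_rot: [[0.878, 0.479, -0.0], [0.479, -0.878, 0.0], [-0.0, -0.001, -1.0]]
contact_force: [-5.3, 5.3, 14.0]
grip_width: 0.0369
```

```bash
python3 look.py w9
```

```text
10.8167 [ 0.5018 -0.1473  0.1043] [ 0.2768  0.6827 -0.1446  2.1964  0.3308  0.2825 -1.2259] [-0.0005  0.0005  0.0013  0.0008  0.0021  0.     -0.0001]
```

View pics/w9.png

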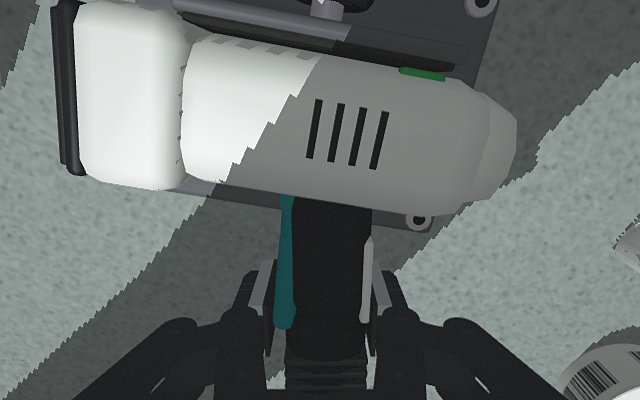

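Request:
arm_command --motion '[{"dp": [0, 0, 0], "dr": [0, 0, 0], "grip": -0.4}, {"dp": [0, 0, 0], "dr": [0, 0, 0], "grip": -0.4}, {"dp": [0, 0, 0], "dr": [0, 0, 0], "grip": -0.4}, {"dp": [0, 0, 0], "dr": [0, 0, 0], "grip": 0.3}, {"dp": [0, 0, 0], "dr": [0, 0, 0], "grip": 1}, {"dp": [0, 0, 0], "dr": [0, 0, 0], "grip": 1}, {"dp": [0, 0, 0], "dr": [0, 0, 0], "grip": 1}, {"dp": [0, 0, 0], "dr": [0, 0, 0], "grip": 1}, {"dp": [0, 0, -0.03], "dr": [0, 0, 0], "grip": 1}, {"dp": [0, 0, -0.07], "dr": [0, 0, 0], "grip": 1}, {"dp": [0, 0, -0.11], "dr": [0, 0, 0], "grip": 1}, {"dp": [0, 0, -0.15], "dr": [0, 0, 0], "grip": 1}]' --newtons 30

```text
clock: 11.87
position: [0.5021, -0.1484, 0.2547]
ee_rot: [[0.878, 0.478, -0.001], [0.478, -0.878, 0.0], [-0.001, -0.0, -1.0]]
contact_force: [1.9, -0.9, -0.1]
grip_width: 0.0853
```

Request:
arm_command --motion '[{"dp": [0, 0, -0.04], "dr": [0, 0, 0], "grip": 1}, {"dp": [0, 0, -0.08], "dr": [0, 0, 0], "grip": 1}, {"dp": [0, -0.03, -0.11], "dr": [0, 0, 0], "grip": 1}, {"dp": [0, -0.06, -0.11], "dr": [0, 0, 0], "grip": 1}, {"dp": [0, -0.06, -0.11], "dr": [0, 0, 0], "grip": 1}, {"dp": [0, -0.06, -0.11], "dr": [0, 0, 0], "grip": 1}]'

```text
clock: 12.37
position: [0.4732, -0.0947, 0.3639]
ee_rot: [[0.877, 0.48, 0.002], [0.48, -0.877, -0.001], [0.001, 0.001, -1.0]]
contact_force: [0.7, -0.6, -0.3]
grip_width: 0.0856
```

```bash
python3 look.py w10 trigger_pad window label_face;  python3 - <<'E'
from h import *
np.set_printoptions(precision=4,suppress=True)
cl=np.load('pics/w10_cl.npy');z=cl[...,2]
m=(np.hypot(cl[...,0]-.513,cl[...,1]-.04)<.03)&(z>.075)&(z<.09)
print(m.sum(),cv2.minAreaRect((cl[m][:,:2]*1000).astype(np.float32)) if m.sum() else 0)
E
```

```text
12.3667 [ 0.4732 -0.0947  0.3639] [ 0.3757  0.253  -0.3662  2.0514  0.1201  0.8554 -1.1288] [ 0.0136  0.0386  0.0299 -0.0182  0.0101 -0.0048  0.0116]
trigger_pad 0.94 [343. 163.] [ 0.4839 -0.1197  0.052 ] surf [ 0.4757 -0.1282  0.0021]
window 0.79 [306.  81.] [ 0.5403 -0.0433  0.052 ] surf [ 0.5397 -0.0422  0.0125]
label_face 0.77 [240.  68.] [0.5182 0.0241 0.04  ] surf [0.5173 0.0265 0.0276]
label_face 0.61 [12. 58.] [0.4133 0.2349 0.04  ] surf [0.4243 0.2109 0.0728]
1099 ((513.6695556640625, 38.879005432128906), (36.09917449951172, 24.91102409362793), 18.364444732666016)
```

View pics/w10.png

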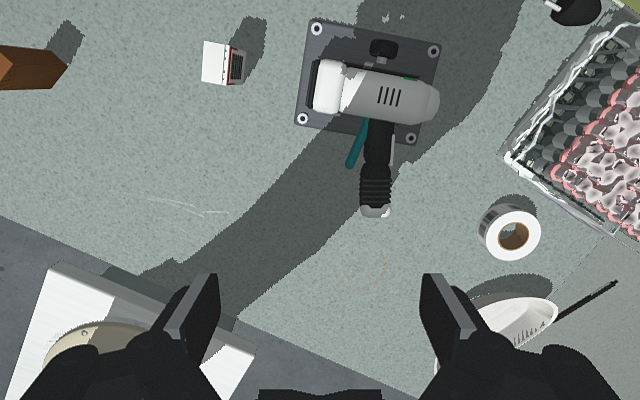

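```bash
python3 -c "
from station import arm
print(arm.hand_in())"
```

```text
the job is handed in; nothing more can be done
None
```

The iron-tablet carton is standing upright about 8 cm in front of the scanner window, and the trigger has been squeezed fully in and has sprung back out. The job was handed in at about 12.4 s of the 51 s allowed.

- **Box:** The last picture shows the barred label facing the window. The label face is square to the line of sight within about 1° and centred within about 2 mm. By plate and head geometry it is about 8 cm from the window. The networks' own label and window points gave about 7.1 cm instead, and I went with the geometry.
- **Trigger:** I held it for several tenths of a second. The jaw width read 36.9 mm against the stated 38 mm fully in, and the picture showed the trigger flush with the grip. After release it stood fully out again in the last picture.
- **Other things:** The brown look-alike was left alone, and the arm was clear of everything at hand-in. I did not re-measure the other bystanders' positions. The highest force I read at the end of any move was about 16 N, during the squeeze.

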